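# Shut the rinse-water valve in the bench valve box

## Robot

A 6-joint arm with a two-finger parallel gripper is mounted at the origin on the work surface. World frame = base frame: x ahead of the robot, y to its left, z up, the work surface at z = 0. Lengths are in m, angles in degrees, forces in N, time in s.
With the tool pointing down it reaches from about 0.35 to 0.85 m from the base axis. Payload 8.1 kg.
Tool frame: the origin (TCP) lies on the centre line of the jaws, within the pads' length; the fingertips stand 22 mm ahead of it and the grasp point (between the pads) lies 3 mm ahead of it; z points along the fingers, y is the direction in which the jaws open and shut (so a half turn about z gives the same grasp; the last joint's range is limited). The gripper opens to 85 mm and grips with 20 to 120 N. Pads are 22 mm wide; open, the fingers measure 114 mm over their backs; the gripper's body (76 mm by 85 mm) begins 54 mm behind the grasp point. The pads swing forward as they close: fully open they stand 13 mm farther back than shut.
Start: joints at [65.352, 7.471, 85.268, -0, 87.261, -4.893], TCP at [0.203, 0.565, 0.253] pointing down, gripper open.
Joint ranges: [-169.43, 169.43], [-51.17, 129.36], [1.28, 143.12], [-76.62, 256.62], [0, 156.53], [-152.29, 152.29]. Speed limits (degrees/s): [136.94, 136.94, 159.86, 180, 180, 180].

## Interface

Orientations are given as a 3x3 rotation matrix whose columns are the frame's x, y, z axes.
In Python, from station import r, grab_frame, ticket gives the robot as it stands.
- The arm moves only by the shell command python3 -m creep 'ROWS'. ROWS is JSON, a list of rows, each a list of 3 entries, a list of its own where there are three numbers: the turn, a rotation vector about the tool's x, y, z in degrees, then the shift along the tool's x, y, z in mm, then the opening, from 0 (shut) to 1 (fully open). In form: [[[rx, ry, rz], [x, y, z], fingers], ...]. A call has 1 to 20 rows; each row is the pose to reach, as a shift and turn from the pose commanded when the call began, along the tool's axes at that moment; what a row does not reach only later rows make up. A row lasts 1/10 s, in which the tool goes at most 50 mm and 8.59 degrees, less where a joint would pass 70% of its speed; a pose out of reach is approached as far as the arm can. A call with a gripper value outside its range is refused whole. The fingers move at their own pace and stop on an object; the grip force is fixed at half the most. Time passes only in rows, so rows that repeat a pose let the fingers close. It gives the time, the measured TCP pose, the force and the opening at its end, in the units of the state.
- r.get_state(): the state, without advancing time (a new reading comes with each control period).
- grab_frame(name): name is "side" or "top"; returns a dict with "pixels" (420x560x3 uint8, red, green, blue), "depth" (420x560 float32, m along the optical axis (not along the pixel's ray), 0 where there is no reading), "fx", "fy", "cx", "cy" (pixels), "pose" (4x4, takes a point from camera to world coordinates). Camera axes: x right, y down, z forward; pixel columns grow to the right and rows downward; lengths in m; the calibration is good to about 2 mm. A picture is of the moment at which its call begins.
- ticket.close_job(): hands the job in, once; it reports no verdict.
The state is a dict: "t": time; "joint_positions": joint angles; "qvel": joint speeds; "joint_efforts": joint torques, N m; "tcp_pos": TCP position; "orientation": TCP orientation; "force": force on the tool from outside, world axes, zero at the start; "moment": the same for the moment, N m; "gripper_width": finger opening in m.
Only numpy, scipy, OpenCV 4.12 (cv2) and the standard library are available. Lean on these libraries where they do the work, as an engineer would, in place of code of your own. Each camera call takes 0.05 s, during which the arm holds its last target.

## Task

The clay table's rinse water has to be turned off before everyone goes home. With the fingertips only, push the cover plate of the grey valve box all the way along its track until it is fully aside against the far end of the track, then push the handle of the marked valve (the lever that ends in a round disc) clockwise, seen from above, a quarter turn until it is fully shut against its stop. Do not lift the cover or pick anything up, and leave the other valve's plain lever and the tub, vase and jar around the box as they are; finish with the hand clear.

Things in the scene. Friction and masses are not known exactly. Their poses are not given: they have to be found in the camera images.
- box: Grey valve box fixed on the bench, 185 (x) x 502 (y) x 84 mm high; origin at the centre of its underside. Half towards its -y: open chamber, inside x -72 to 72, y -233 to -7, black floor at z 8. Half towards +y: closed deck. The cover lies at z 72 in a track 173 mm wide (x), y -245 to 245, with 12 mm lips all round. Copper pipes leave the long sides by up to 40 mm.
- cover: Loose aluminium plate, 168 (x) x 246 (y) x 5 mm, about 0.35 kg, in the box's track; origin at the centre of its underside, axes as the box's. Slides along the box's y at a few N. Black grip ridge at its centre: 100 mm long in x, 16 wide in y, 5 to 33 above the underside. In the box frame it starts over the chamber at y -120 to -95; at y +122 it meets the track's end, chamber open.
- marked_lever (a joint): Angle of the marked valve's lever, rad: 0 = open, pointing to the box's -x (along its pipe); 1.571 = fully shut at the stop, pointing to the box's +y. Grows clockwise seen from above. Stiff: about 0.2 N m (4 N at the disc), stays where it is left. Starts at 0 to 0.3.
- marked_pivot (a point): Point on the vertical axis of the marked valve, at the lever's mid-thickness, 53 mm above the bench; in the box frame at x +30 and y either -173 or -79 mm (the two valves change places). Axes as the box's.
- marked_end (a point): Centre of the round steel disc (30 mm across, 12 thick) at the end of the marked lever, 51 mm from the pivot. The lever is a steel bar 12 mm wide and thick, 47 to 59 mm above the bench, ending 66 mm from the pivot. Pipe and valve body under it stay below 36 mm, but for the stem at the pivot.
- plain_lever (a joint): Angle of the other valve's lever, same meaning and stiffness; to be left as it is.
- plain_pivot (a point): Pivot of the other valve, same height, in the other of the two places.
- plain_end (a point): Point on the plain lever, 51 mm from its pivot: a straight steel bar 12 mm wide and thick that ends square 66 mm from the pivot, with no disc.
- tub: White plastic tub of wooden modelling tools, 88 mm across, 85 mm high (tools to 145 mm); origin at the centre of its underside. Leave alone.
- vase: Small terracotta vase, 84 mm across, 95 mm high; origin at the centre of its underside. Leave alone.
- jar: Small glass jar with white cap, 60 mm across, 75 mm high; origin at the centre of its underside. Leave alone.

How it is judged:
By the outcome, as a careful person would: the job done as asked, in the order asked, and still so for the second after the job is handed in, with the robot touching nothing.
It also fails if it takes over 53 s, if anything falls off the work surface, if the arm or the gripper's body presses on something with over 40 N, if the wrist force passes 120 N, or if a joint passes its speed limit or range.

## Working session

There is one attempt and no reset: what is moved stays moved. The work goes in short steps, Python scripts to look and compute and a shell command to move; the robot and the scene stay as the last step left them, time stands still between calls to the robot, and variables do not carry over. Pictures are saved under pics/ and viewed, and the job is handed in when it is done.

```bash
mkdir -p pics; ls; python3 - <<'E'
from station import r, grab_frame
import cv2,numpy as np
print(r.get_state())
for n in("top","side"):
    f=grab_frame(n); cv2.imwrite(f"pics/{n}0.png",f["pixels"][:,:,::-1]); print(n,f["fx"],f["cx"],f["cy"],np.round(f["pose"],3).tolist())
    np.savez(f"{n}0.npz",**f)
E
```

```text
pics
{'t': 0.0, 'joint_positions': array([ 6.53522586e+01,  7.51597124e+00,  8.53293633e+01,  1.18187128e-03,
        8.72620917e+01, -4.89281500e+00]), 'qvel': array([-0.0155913 , -0.03009457,  0.03449135, -0.03304076, -0.02315723,
        0.06756249]), 'joint_efforts': array([ 2.36059517e-03, -5.69399393e+01, -5.00555634e+01,  3.35361494e-05,
        1.44887177e-02,  6.63184665e-05]), 'tcp_pos': array([0.20255393, 0.56423141, 0.2522346 ]), 'orientation': array([[-9.41146545e-01,  3.37997839e-01, -8.00649072e-04],
       [ 3.37998739e-01,  9.41145035e-01, -1.69552087e-03],
       [ 1.80444509e-04, -1.86635199e-03, -9.99998242e-01]]), 'force': array([-0.87220851,  0.34104099,  0.10544919]), 'moment': array([0.05008159, 0.007328  , 0.01889738]), 'gripper_width': 0.08536309620515906}
top 379.29479084566964 280.6669581508916 210.5535296277511 [[0.021, -0.981, 0.192, 0.416], [-1.0, -0.025, -0.019, -0.026], [0.023, -0.192, -0.981, 1.015], [0.0, 0.0, 0.0, 1.0]]
side 460.20814984246823 277.6732848314282 212.5534282161532 [[0.97, -0.107, 0.22, 0.35], [-0.244, -0.502, 0.83, -1.003], [0.022, -0.858, -0.513, 0.659], [0.0, 0.0, 0.0, 1.0]]
```

View pics/top0.png

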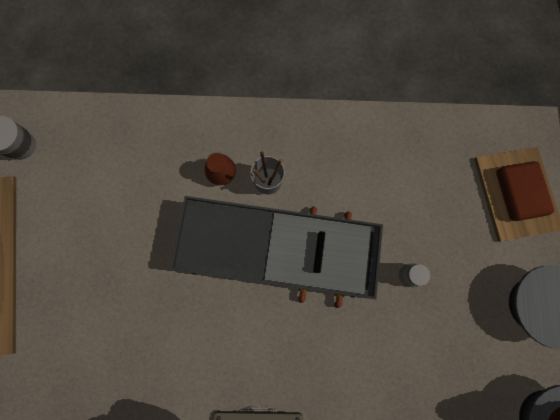

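View pics/side0.png

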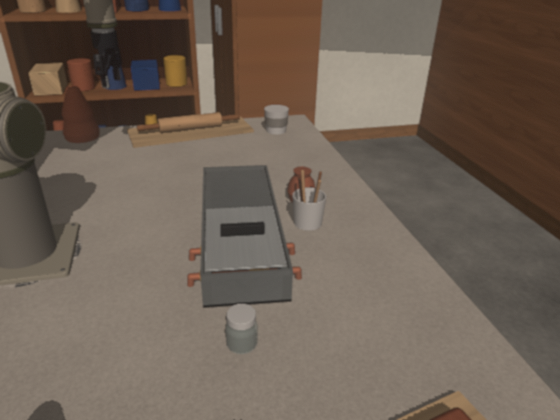

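The top view shows the box, with the closed deck at left (world +y) and the cover with its ridge at (319,252). The tub is at (267,175), the vase at (220,170) and the jar at (415,275). Next I'll measure poses from the depth.

```bash
cat > h.py <<'E'
import numpy as np,cv2
def cloud(f):
    d=f["depth"];v,u=np.indices(d.shape)
    P=np.stack([(u-f["cx"])/f["fx"]*d,(v-f["cy"])/f["fy"]*d,d],-1)
    T=f["pose"];W=P@T[:3,:3].T+T[:3,3];W[d==0]=np.nan
    return W
E
python3 - <<'E'
import numpy as np,cv2
from h import *
for n in("top","side"):
    f=dict(np.load(n+"0.npz"));W=cloud(f);z=W[...,2]
    tab=(np.hypot(W[...,0]-.45,W[...,1])<.4)&(z<.015); print(n,"table z",np.nanmedian(z[tab]))
    m=((z>.062)&(z<.095)&(abs(W[...,1])<.5)&(W[...,0]>.2)).astype(np.uint8)
    k,l,s,c=cv2.connectedComponentsWithStats(m)
    for i in range(1,k):
        if s[i,4]<60: continue
        p=W[l==i]; r=cv2.minAreaRect(p[:,:2].astype(np.float32)*1000); print(i,s[i],r, np.median(p[:,2]))
    m=((z>.093)&(z<.3)&(abs(W[...,1])<.5)&(W[...,0]>.2)).astype(np.uint8)
    k,l,s,c=cv2.connectedComponentsWithStats(m)
    for i in range(1,k):
        if s[i,4]<20: continue
        p=W[l==i]; r=cv2.minAreaRect(p[:,:2].astype(np.float32)*1000); print("hi",s[i],r,np.median(p[:,2]),p[:,2].max())
E
```

```text
top table z 0.0003169988393211254
1 [205 153  27  27 380] ((713.9703979492188, 116.98077392578125), (59.830780029296875, 68.86785888671875), 45.29112243652344) 0.07606517876913965
2 [264 156  15   8  62] ((735.618896484375, -16.718929290771484), (37.5071907043457, 7.912128448486328), 77.0494155883789) 0.07826382006681143
5 [250 158  35  33 184] ((691.7725219726562, -6.528419494628906), (86.0515365600586, 75.31825256347656), 78.25970458984375) 0.0822357727197735
10 [  170   196   213   104 14904] ((509.1417236328125, -38.950103759765625), (502.8826599121094, 185.35995483398438), 83.05596160888672) 0.07548548501288549
11 [407 264  23  22 394] ((448.04541015625, -388.40216064453125), (51.31926727294922, 52.02958297729492), 25.140708923339844) 0.0753778040864776
hi [206 153  21  20 289] ((716.0245361328125, 121.14431762695312), (50.793312072753906, 50.38212966918945), 33.560054779052734) 0.09523452761721651 0.09951763688416648
hi [260 152   5  12  36] ((724.0194091796875, 5.028752326965332), (13.146154403686523, 7.070008277893066), 26.84810447692871) 0.12588494296515068 0.145473690769435
[... 1065 characters left out ...]
4, 87.3154525756836), 10.478656768798828) 0.07672851117822788
13 [226 304  30  26 626] ((447.8675842285156, -389.7265930175781), (53.502601623535156, 52.62844467163086), 81.49872589111328) 0.07535867625491671
hi [293 166  19  30 234] ((699.3118896484375, 63.001304626464844), (182.5531463623047, 51.13108444213867), 73.84600830078125) 0.09773579459446813 0.14431416448094414
hi [315 171   7  27  90] ((715.8739624023438, -14.182880401611328), (59.17502975463867, 12.516934394836426), 68.4060287475586) 0.1251260660443363 0.14656957193774445
hi [220 222  45  10 362] ((496.60546875, -139.40878295898438), (18.4628963470459, 98.92964935302734), 83.37092590332031) 0.10322663932435999 0.1082560690547496
```

```bash
cat >> h.py <<'E'
c=np.array([.5090,-.0385]);yaw=np.radians(83.08-90)
B=np.array([[np.cos(yaw),-np.sin(yaw)],[np.sin(yaw),np.cos(yaw)]])
def w2b(p): return (np.asarray(p)-c)@B
def b2w(p): return c+B@np.asarray(p)
def shift(s,bx,by,z):
    t=np.array([*b2w([bx,by]),z]); return s["orientation"].T@(t-s["tcp_pos"])*1000
E
python3 - <<'E'
from h import *; from station import r
s=r.get_state()
print(w2b([.4968,-.1386]),w2b([.4966,-.1394]),b2w([0,-.150]))
print(shift(s,0,-.15,.25))
E
```

```text
[-5.07419622e-05 -1.00840703e-01] [-0.0001529  -0.10165897] [ 0.49092749 -0.1874073 ]
[-525.44290524 -609.98489768    3.2666132 ]
```

```bash
python3 -m creep '[[[0,0,-1],[-13,-15,0],0],[[0,0,-2],[-39,-46,0],0],[[0,0,-3],[-66,-76,0],0],[[0,0,-4],[-92,-107,0],0],[[0,0,-5],[-118,-137,0],0],[[0,0,-6],[-145,-168,0],0],[[0,0,-7],[-171,-198,0],0],[[0,0,-8],[-197,-229,0],0],[[0,0,-9],[-223,-259,0],0],[[0,0,-10],[-250,-290,0],0],[[0,0,-11],[-276,-320,0],0],[[0,0,-12],[-302,-351,0],0],[[0,0,-12.8],[-329,-381,0],0],[[0,0,-12.8],[-355,-412,0],0],[[0,0,-12.8],[-381,-442,0],0],[[0,0,-12.8],[-407,-473,0],0],[[0,0,-12.8],[-434,-503,0],0],[[0,0,-12.8],[-460,-534,0],0],[[0,0,-12.8],[-486,-564,0],0],[[0,0,-12.8],[-505,-590,0],0]]'
python3 - <<'E'
from h import *; from station import r
s=r.get_state()
print(s["force"],s["gripper_width"],w2b(s["tcp_pos"][:2]))
print(np.round(s["orientation"],3),shift(s,0,-.145,.105))
E
```

```text
t: 2.1
tcp_pos: [0.4788, -0.1633, 0.2527]
orientation: [[-0.993, 0.122, -0.001], [0.122, 0.993, 0.0], [0.001, 0.0, -1.0]]
force: [-0.1, 0.0, 0.5]
gripper_width: 0.0001
[-0.13502687  0.00546785  0.54239457] 0.00010943339818535027 [-0.01490219 -0.12754471]
[[-0.993  0.122 -0.001]
 [ 0.122  0.993  0.   ]
 [ 0.001  0.    -1.   ]] [-15.02146769 -17.44273645 147.71934059]
```

```bash
python3 -m creep '[[[0,0,0],[-5,-6,10],0],[[0,0,0],[-10,-12,35],0],[[0,0,0],[-15,-17,60],0],[[0,0,0],[-15,-17,85],0],[[0,0,0],[-15,-17,110],0],[[0,0,0],[-15,-17,125],0],[[0,0,0],[-15,-17,137],0],[[0,0,0],[-15,-17,143],0],[[0,0,0],[-15,-17,146],0],[[0,0,0],[-15,-17,146],0]]'
python3 - <<'E'
from h import *; from station import r,grab_frame
s=r.get_state()
print(s["force"],w2b(s["tcp_pos"][:2]),s["tcp_pos"])
f=grab_frame("side");cv2.imwrite("pics/s1.png",cv2.resize(f["pixels"][130:330,140:380,::-1],None,fx=3,fy=3))
E
```

```text
t: 3.1
tcp_pos: [0.4919, -0.18, 0.1078]
orientation: [[-0.993, 0.121, 0.001], [0.121, 0.993, -0.0], [-0.001, -0.0, -1.0]]
force: [-0.7, -0.2, 1.5]
gripper_width: 0.0004
[-0.72357624 -0.22537815  1.49224847] [ 2.84520533e-05 -1.42568736e-01] [ 0.49185108 -0.1800336   0.10776719]
```

View pics/s1.png

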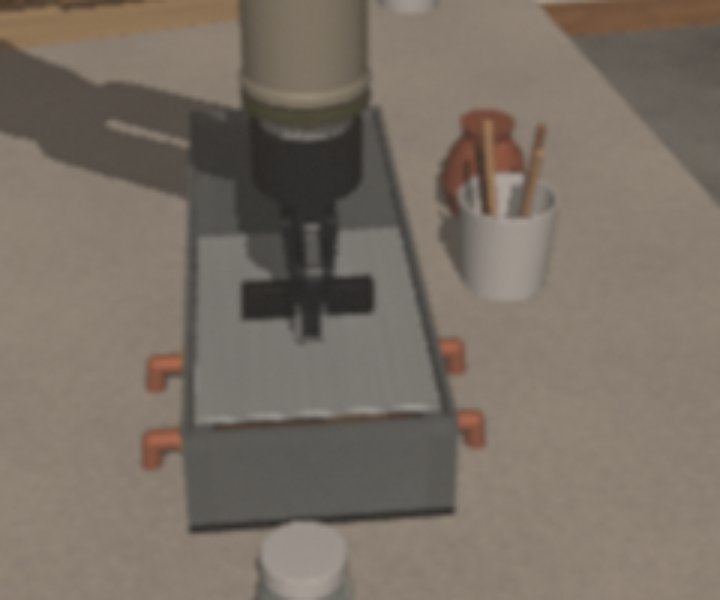

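The fingertips (310,330) stand in front of the ridge, on its -y side, just above the cover. I'll push along box +y.

```bash
python3 -m creep '[[[0,0,0],[0,4,0],0],[[0,0,0],[0,8,0],0],[[0,0,0],[0,12,0],0],[[0,0,0],[0,15,0],0],[[0,0,0],[0,18,0],0],[[0,0,0],[0,22,0],0],[[0,0,0],[0,27,0],0],[[0,0,0],[0,33,0],0],[[0,0,0],[0,40,0],0],[[0,0,0],[0,47,0],0],[[0,0,0],[0,54,0],0],[[0,0,0],[0,61,0],0],[[0,0,0],[0,68,0],0],[[0,0,0],[0,75,0],0],[[0,0,0],[0,82,0],0],[[0,0,0],[0,89,0],0],[[0,0,0],[0,96,0],0],[[0,0,0],[0,103,0],0],[[0,0,0],[0,110,0],0],[[0,0,0],[0,115,0],0]]'
python3 - <<'E'
from h import *; from station import r,grab_frame
s=r.get_state()
print(s["force"],w2b(s["tcp_pos"][:2]),s["tcp_pos"])
f=grab_frame("side");cv2.imwrite("pics/s2.png",cv2.resize(f["pixels"][130:330,140:380,::-1],None,fx=3,fy=3))
E
```

```text
t: 5.15
tcp_pos: [0.5055, -0.0652, 0.1073]
orientation: [[-0.993, 0.121, 0.0], [0.121, 0.993, 0.0], [-0.0, 0.0, -1.0]]
force: [0.2, -2.3, 1.5]
gripper_width: 0.0004
[ 0.19011656 -2.30747517  1.49136713] [-0.00027618 -0.02689812] [ 0.50548505 -0.0651689   0.10732797]
```

View pics/s2.png

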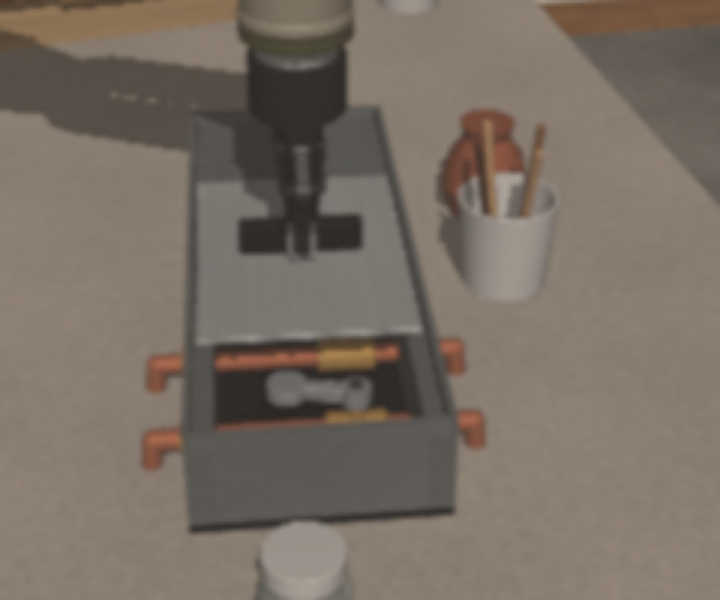

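The cover slides under a push of about 2 N, and the marked lever's disc shows at (287,388), so its valve is the one at y -173. I'll continue pushing.

```bash
python3 -m creep '[[[0,0,0],[0,5,0],0],[[0,0,0],[0,12,0],0],[[0,0,0],[0,19,0],0],[[0,0,0],[0,26,0],0],[[0,0,0],[0,33,0],0],[[0,0,0],[0,40,0],0],[[0,0,0],[0,47,0],0],[[0,0,0],[0,54,0],0],[[0,0,0],[0,61,0],0],[[0,0,0],[0,68,0],0],[[0,0,0],[0,75,0],0],[[0,0,0],[0,82,0],0],[[0,0,0],[0,89,0],0],[[0,0,0],[0,95,0],0],[[0,0,0],[0,100,0],0],[[0,0,0],[0,105,0],0],[[0,0,0],[0,109,0],0],[[0,0,0],[0,112,0],0],[[0,0,0],[0,115,0],0],[[0,0,0],[0,117,0],0]]'
python3 - <<'E'
from h import *; from station import r,grab_frame
s=r.get_state()
print(s["force"],w2b(s["tcp_pos"][:2]),s["tcp_pos"])
f=grab_frame("top");W=cloud(f);cv2.imwrite("pics/t3.png",cv2.resize(f["pixels"][150:350,160:400,::-1],None,fx=3,fy=3))
E
```

```text
t: 7.2
tcp_pos: [0.5196, 0.0505, 0.1073]
orientation: [[-0.993, 0.121, -0.0], [0.121, 0.993, 0.0], [0.0, -0.0, -1.0]]
force: [0.4, -0.8, -0.8]
gripper_width: 0.0002
[ 0.41977636 -0.76246958 -0.80669014] [-0.00021401  0.08964545] [0.51958834 0.0505182  0.10727096]
```

View pics/t3.png

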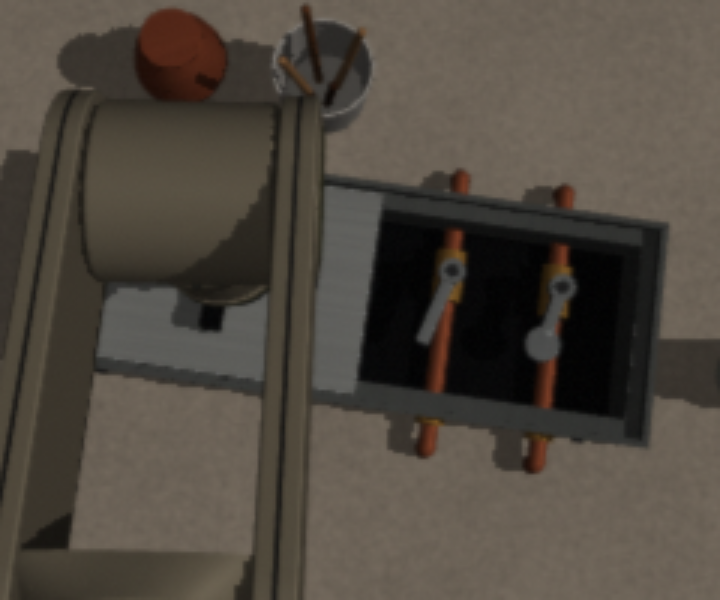

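The chamber is nearly open, with the marked disc at (542,343) and the plain lever's end at (428,335). I'll finish the last few millimetres slowly, watching the force.

```bash
python3 -m creep '[[[0,0,0],[0,2,0],0],[[0,0,0],[0,4,0],0],[[0,0,0],[0,6,0],0],[[0,0,0],[0,8,0],0],[[0,0,0],[0,8,0],0]]'; python3 -m creep '[[[0,0,0],[0,1,0],0],[[0,0,0],[0,2,0],0],[[0,0,0],[0,3,0],0],[[0,0,0],[0,3,0],0]]'
python3 - <<'E'
from h import *; from station import r,grab_frame
s=r.get_state()
print(s["force"],w2b(s["tcp_pos"][:2]),s["tcp_pos"])
f=grab_frame("side");W=cloud(f);z=W[...,2];np.savez("s4.npz",**f)
m=(z>.09)&(z<.3); b=w2b(W[...,:2]); 
m=(z>.098)&(z<.112)&(abs(b[...,0])<.06)&(b[...,1]>.105)&(b[...,1]<.14)
print(m.sum(),np.percentile(b[m][:,1],[2,50,98]))
m=(z>.068)&(z<.082)&(abs(b[...,0])<.06)&(b[...,1]>-.05)&(b[...,1]<.05); print("cover -y edge",np.percentile(b[m][:,1],[0,1,5]))
cv2.imwrite("pics/s4.png",cv2.resize(f["pixels"][130:330,140:380,::-1],None,fx=3,fy=3))
E
```

```text
t: 7.75
tcp_pos: [0.5206, 0.0586, 0.1073]
orientation: [[-0.993, 0.121, 0.0], [0.121, 0.993, 0.0], [-0.0, 0.0, -1.0]]
force: [0.5, -0.5, -0.2]
gripper_width: 0.0001
t: 8.15
tcp_pos: [0.5211, 0.061, 0.1074]
orientation: [[-0.993, 0.121, 0.0], [0.121, 0.993, -0.0], [-0.0, -0.0, -1.0]]
force: [0.4, -3.0, -0.4]
gripper_width: -0.0001
[ 0.41526756 -3.02508387 -0.37369887] [9.07300977e-06 1.00271989e-01] [0.52109011 0.06104045 0.10738143]
139 [0.11145457 0.11647121 0.12743018]
cover -y edge [-0.01068795 -0.00908973 -0.00717982]
```

View pics/s4.png

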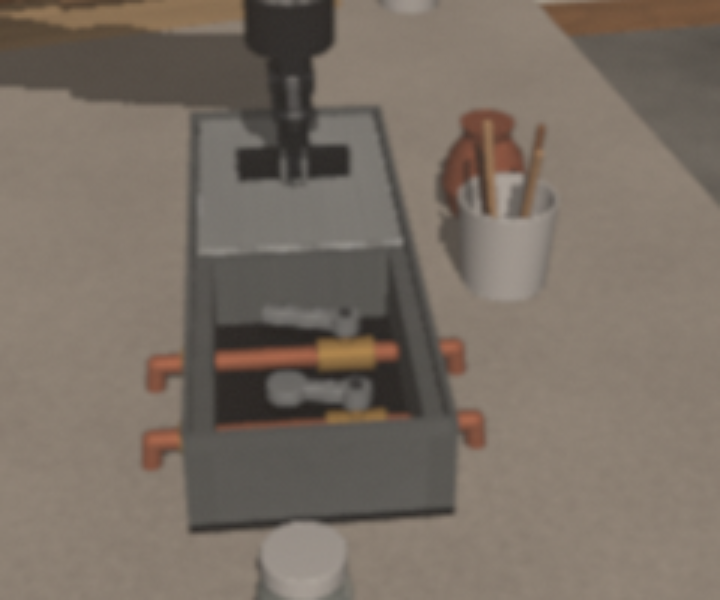

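The cover is nearly at the end of its track, but 3 N is only sliding friction, so I'll keep pushing until it stops.

```bash
python3 -m creep '[[[0,0,0],[0,1,0],0],[[0,0,0],[0,2,0],0],[[0,0,0],[0,3,0],0],[[0,0,0],[0,3,0],0],[[0,0,0],[0,3,0],0]]'; python3 -m creep '[[[0,0,0],[0,1,0],0],[[0,0,0],[0,2,0],0],[[0,0,0],[0,3,0],0],[[0,0,0],[0,3,0],0],[[0,0,0],[0,3,0],0]]'
```

```text
t: 8.7
tcp_pos: [0.5212, 0.0614, 0.1074]
orientation: [[-0.993, 0.122, -0.001], [0.122, 0.993, -0.005], [0.0, -0.005, -1.0]]
force: [-1.2, -16.7, 2.4]
gripper_width: -0.0001
t: 9.2
tcp_pos: [0.5212, 0.0617, 0.1074]
orientation: [[-0.992, 0.123, -0.002], [0.123, 0.992, -0.009], [0.001, -0.009, -1.0]]
force: [-4.4, -30.5, 5.2]
gripper_width: -0.0003
```

The force rose to 30 N with no further motion, so the cover is against the far end. I'll back off, lift and measure the levers.

```bash
python3 -m creep '[[[0,0,0],[0,-3,0],0],[[0,0,0],[0,-6,0],0],[[0,0,0],[0,-12,0],0],[[0,0,0],[0,-20,0],0],[[0,0,0],[0,-28,-10],0],[[0,0,0],[0,-35,-35],0],[[0,0,0],[0,-40,-60],0],[[0,0,0],[0,-45,-75],0],[[0,0,0],[0,-45,-80],0],[[0,0,0],[0,-45,-80],0]]'
python3 - <<'E'
from h import *; from station import r,grab_frame
s=r.get_state(); print(w2b(s["tcp_pos"][:2]),s["tcp_pos"],s["force"])
f=grab_frame("top");W=cloud(f);z=W[...,2];np.savez("t5.npz",**f)
b=w2b(W[...,:2])*1000
ch=(abs(b[...,0])<72)&(b[...,1]>-233)&(b[...,1]<-10)&(z>.044)&(z<.068)
for y0 in(-173,-79):
    m=ch&(abs(b[...,1]-y0)<40)&(np.hypot(b[...,0]-30,b[...,1]-y0)<72)&(np.hypot(b[...,0]-30,b[...,1]-y0)>15)
    p=b[m]-[30,y0]; a=np.median(p,axis=0); print(y0,m.sum(),a,np.degrees(np.arctan2(a[1],-a[0])),np.hypot(*p.T).max(),np.median(z[m]))
# box centre recheck
m=(z>.098)&(z<.112)&(abs(b[...,0])<60)&(b[...,1]>60)&(b[...,1]<180)
print("ridge",m.sum(),np.percentile(b[m],[2,50,98],axis=0))
g=grab_frame("side");np.savez("s5.npz",**g)
W=cloud(g);z=W[...,2];b=w2b(W[...,:2])*1000
m=(z>.098)&(z<.112)&(abs(b[...,0])<60)&(b[...,1]>60)&(b[...,1]<180)
print("ridge side",m.sum(),np.percentile(b[m],[2,50,98],axis=0))
cv2.imwrite("pics/t5.png",cv2.resize(f["pixels"][150:350,160:400,::-1],None,fx=3,fy=3))
E
```

```text
t: 10.2
tcp_pos: [0.5166, 0.0224, 0.1881]
orientation: [[-0.993, 0.121, 0.002], [0.121, 0.993, 0.0], [-0.002, 0.0, -1.0]]
force: [1.4, -0.6, -0.2]
gripper_width: -0.0002
[0.00023128 0.06139498] [0.51662667 0.02241988 0.18806071] [ 1.40752497 -0.61749476 -0.18026345]
-173 187 [-42.7680223   8.9593555] 11.83163882987556 65.25465803308822 0.05927187631986619
-79 128 [-32.01620954  10.1416752 ] 17.57647776976578 65.79275553719779 0.05907639391830394
ridge 109 [[-48.0244301  113.30000144]
 [-30.20351091 121.37704843]
 [-10.44228518 128.89795024]]
ridge side 182 [[-47.44421475 111.49867967]
 [  1.08131873 116.73145539]
 [ 47.31729958 128.17544965]]
```

View pics/t5.png

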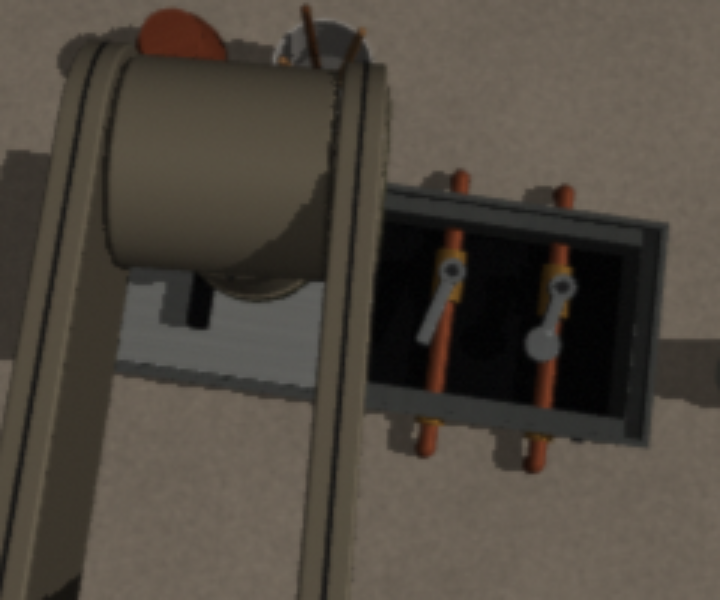

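The ridge centre measures about y +121, so the cover is fully aside. The marked lever is at about 12° (disc at (542,343) px) and the plain one at about 17.5°. I'll move above the -y side of the marked disc.

```bash
python3 -m creep '[[[0,0,2],[2,-15,0],0],[[0,0,4],[5,-45,0],0],[[0,0,6],[9,-80,0],0],[[0,0,8],[12,-115,0],0],[[0,0,10],[16,-150,0],0],[[0,0,12],[20,-185,0],0],[[0,0,12],[24,-220,0],0],[[0,0,12],[27,-245,0],0],[[0,0,12],[28,-258,0],0],[[0,0,12],[28,-263,0],0],[[0,0,12],[28,-263,0],0],[[0,0,12],[28,-263,0],0],[[0,0,12],[28,-263,20],0],[[0,0,12],[28,-263,40],0],[[0,0,12],[28,-263,60],0],[[0,0,12],[28,-263,72],0],[[0,0,12],[28,-263,76],0],[[0,0,12],[28,-263,76],0]]'
python3 - <<'E'
from h import *; from station import r,grab_frame
s=r.get_state(); print(w2b(s["tcp_pos"][:2]),s["tcp_pos"],s["force"],s["joint_positions"])
f=grab_frame("side");cv2.imwrite("pics/s6.png",cv2.resize(f["pixels"][180:330,160:340,::-1],None,fx=4,fy=4))
f=grab_frame("top");cv2.imwrite("pics/t6.png",cv2.resize(f["pixels"][170:320,260:440,::-1],None,fx=4,fy=4))
E
```

```text
t: 12.1
tcp_pos: [0.4565, -0.2345, 0.1111]
orientation: [[-0.946, 0.324, -0.001], [0.324, 0.946, 0.0], [0.001, 0.0, -1.0]]
force: [0.8, 1.1, 0.2]
gripper_width: -0.0004
[-0.02845903 -0.2009344 ] [ 0.45653903 -0.23454182  0.11106712] [0.80931809 1.1236755  0.22911727] [-3.29183504e+01  8.35348901e-01  1.07583101e+02  3.15761087e-03
  7.16266870e+01 -1.04006362e+02]
```

View pics/s6.png

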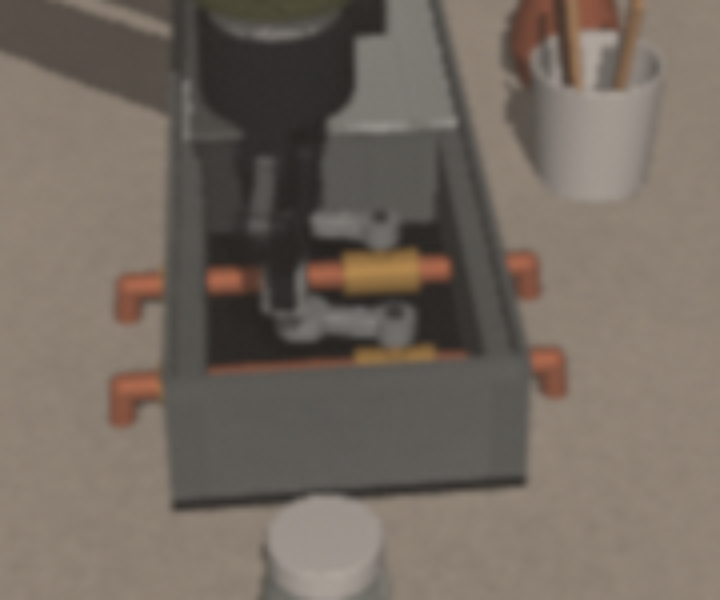

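View pics/t6.png

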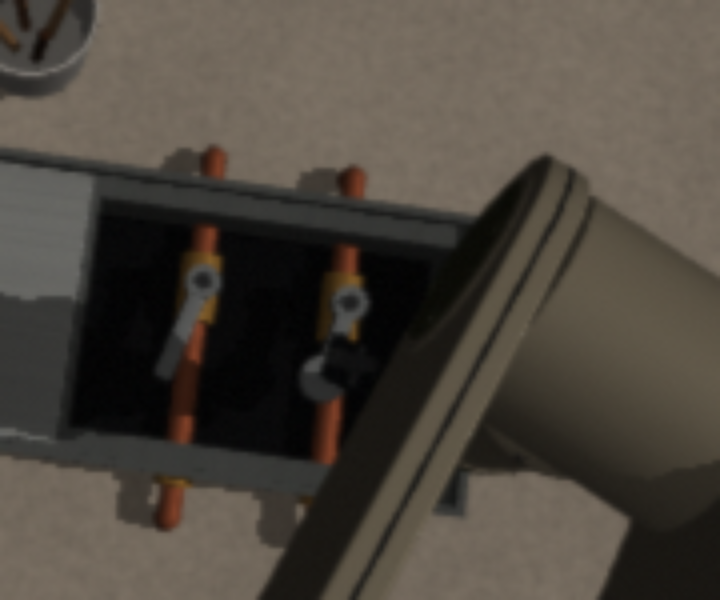

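The shut fingers are in the chamber opening, but in the top view (350,350) they look close to the disc (320,375). I'll check by projection before descending.

```bash
python3 - <<'E'
from h import *; from station import r,grab_frame
s=r.get_state(); t=s["tcp_pos"]
for n,(v0,u0) in (("top",(170,260)),("side",(180,160))):
    f=grab_frame(n);T=f["pose"]
    def pj(p):
        q=T[:3,:3].T@(np.array(p)-T[:3,3]); return ((q[0]/q[2]*f["fx"]+f["cx"]-u0)*4,(q[1]/q[2]*f["fy"]+f["cy"]-v0)*4)
    print(n,"tip",pj([t[0],t[1],t[2]-.022]),"tcp+40",pj([t[0],t[1],t[2]+.04]))
    th=np.radians(12);print("disc",pj([*b2w([.03-.051*np.cos(th),-.173+.051*np.sin(th)]),.059]),"piv",pj([*b2w([.03,-.173]),.059]))
    im=cv2.resize(f["pixels"][v0:v0+150,u0:u0+180,::-1],None,fx=4,fy=4)
    im=cv2.convertScaleAbs(im,alpha=2.5)
    cv2.imwrite(f"pics/{n}7.png",im)
E
```

```text
top tip (np.float64(393.2053797879778), np.float64(396.1051511440305)) tcp+40 (np.float64(417.7505081225943), np.float64(391.6866949169664))
disc (np.float64(321.3823230497021), np.float64(376.6940958697967)) piv (np.float64(346.6643615453288), np.float64(300.4859974652527))
side tip (np.float64(286.5048318739572), np.float64(306.6021554414556)) tcp+40 (np.float64(282.8502602614303), np.float64(206.30474928144702))
disc (np.float64(299.6904699177976), np.float64(309.6277370105047)) piv (np.float64(392.74531698999726), np.float64(315.96710031720113))
```

View pics/top7.png

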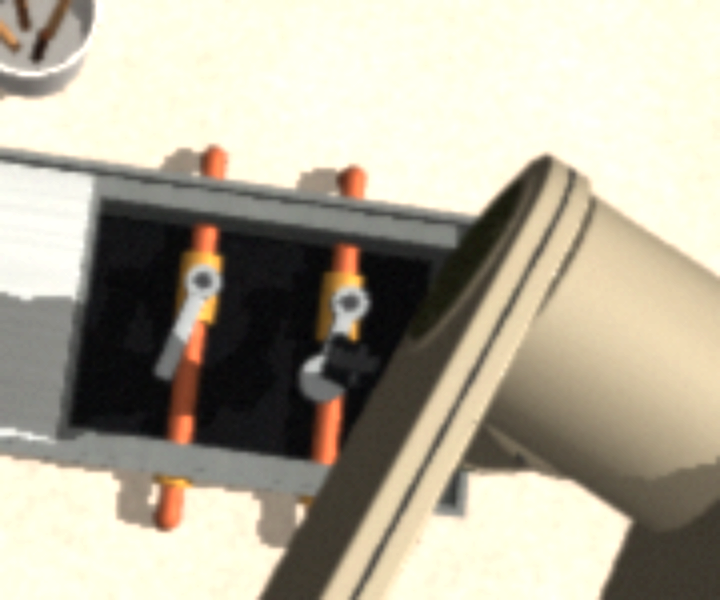

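View pics/side7.png

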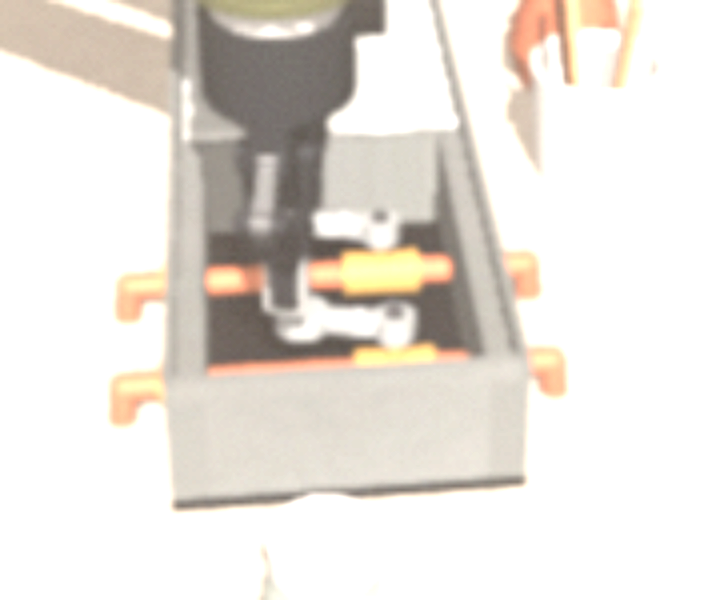

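```bash
python3 - <<'E'
from h import *; from station import r,grab_frame
f=grab_frame("top");W=cloud(f)
for u,v in((345,355),(355,350),(365,365),(320,378)):
    p=W[170+v//4,260+u//4]; print(u,v,np.round(w2b(p[:2])*1000),p[2])
s=r.get_state()
g=grab_frame("side");W=cloud(g).reshape(-1,3)
W=np.concatenate([W,cloud(f).reshape(-1,3)])
q=(W-s["tcp_pos"])@s["orientation"]*1000
for lo in range(-70,25,8):
    m=(q[:,2]>lo)&(q[:,2]<lo+8)&(abs(q[:,0])<25)&(abs(q[:,1])<60)
    if m.sum()>3: print(lo,m.sum(),np.percentile(q[m],[2,98],axis=0)[:,:2].round().tolist())
E
```

```text
345 355 [ -15. -152.] 0.18498770620148053
355 350 [ -11. -157.] 0.17808916811107545
365 365 [ -20. -161.] 0.19399544345988473
320 378 [ -20. -161.] 0.06022484127260286
-70 101 [[-16.0, -60.0], [17.0, 60.0]]
-62 63 [[-16.0, -59.0], [17.0, 45.0]]
-54 66 [[-16.0, -52.0], [16.0, 42.0]]
-46 44 [[-15.0, -45.0], [12.0, 34.0]]
-38 31 [[-13.0, -39.0], [12.0, 31.0]]
-30 29 [[-13.0, -33.0], [13.0, 27.0]]
-22 5 [[-12.0, -14.0], [4.0, 6.0]]
-14 31 [[-10.0, -15.0], [9.0, -1.0]]
-6 37 [[-11.0, -15.0], [10.0, -3.0]]
2 37 [[-11.0, -15.0], [10.0, 6.0]]
10 25 [[-11.0, -14.0], [11.0, 7.0]]
18 13 [[-22.0, -51.0], [15.0, -4.0]]
```

The dark object is the gripper body at z 0.18, and the fingertip section is ±11 x ±15 mm, so it is clear of the lever. I'll descend and compute the pushing arc.

```bash
python3 -m creep '[[[0,0,0],[0,0,10],0],[[0,0,0],[0,0,22],0],[[0,0,0],[0,0,34],0],[[0,0,0],[0,0,41],0],[[0,0,0],[0,0,44],0],[[0,0,0],[0,0,44],0]]'
python3 - <<'E'
from h import *; from station import r
s=r.get_state(); t0=w2b(s["tcp_pos"][:2]);O=s["orientation"];print(t0,s["tcp_pos"][2],s["force"])
rz0=12
for th in range(12,100,4):
    a=np.radians(th);d=np.array([-np.cos(a),np.sin(a)]);n=np.array([np.sin(a),np.cos(a)])
    p=np.array([.03,-.173])+.049*d-.030*n
    print(th,th-12,(O.T@np.array([*(B@(p-t0)),0])*1000).round(1))
E
```

```text
t: 13.0
tcp_pos: [0.4561, -0.2348, 0.0664]
orientation: [[-0.946, 0.325, -0.001], [0.325, 0.946, 0.001], [0.001, 0.0, -1.0]]
force: [0.6, 0.5, 0.2]
gripper_width: 0.0001
[-0.02890409 -0.20128957] 0.06642244951504082 [0.57144806 0.46690067 0.18265418]
12 0 [-2.7  9.9 -0. ]
16 4 [-0.8 13.4  0. ]
20 8 [ 1. 17.  0.]
24 12 [ 2.4 20.8  0. ]
28 16 [ 3.7 24.6  0. ]
32 20 [ 4.6 28.5  0. ]
36 24 [ 5.2 32.4  0. ]
40 28 [ 5.6 36.4  0. ]
44 32 [ 5.7 40.4  0. ]
48 36 [ 5.6 44.4  0. ]
52 40 [ 5.1 48.4  0. ]
56 44 [ 4.4 52.4  0. ]
60 48 [ 3.4 56.3  0. ]
64 52 [ 2.1 60.1  0. ]
68 56 [ 0.6 63.8  0. ]
72 60 [-1.2 67.4  0. ]
76 64 [-3.2 70.8  0. ]
80 68 [-5.5 74.1  0. ]
84 72 [-8.  77.3  0. ]
88 76 [-10.7  80.2   0. ]
92 80 [-13.6  83.    0. ]
96 84 [-16.7  85.5   0. ]
```

```bash
python3 -m creep '[[[0,0,0],[-2,4,0],0],[[0,0,0],[-3,7,0],0],[[0,0,0],[-3,10,0],0],[[0,0,4],[-1,13.5,0],0],[[0,0,8],[1,17,0],0],[[0,0,12],[2.5,21,0],0],[[0,0,16],[3.5,24.5,0],0],[[0,0,20],[4.5,28.5,0],0],[[0,0,24],[5,32.5,0],0],[[0,0,28],[5.5,36.5,0],0],[[0,0,32],[5.5,40.5,0],0],[[0,0,36],[5.5,44.5,0],0],[[0,0,40],[5,48.5,0],0],[[0,0,44],[4.5,52.5,0],0],[[0,0,48],[3.5,56.5,0],0],[[0,0,52],[2,60,0],0],[[0,0,52],[2,60,0],0]]'
cat > look.py <<'E'
from h import *; from station import r,grab_frame
import sys
s=r.get_state(); print(w2b(s["tcp_pos"][:2]),s["tcp_pos"],s["force"],s["moment"])
f=grab_frame("side");cv2.imwrite(f"pics/s{sys.argv[1]}.png",cv2.resize(f["pixels"][180:330,160:340,::-1],None,fx=4,fy=4))
f=grab_frame("top");cv2.imwrite(f"pics/t{sys.argv[1]}.png",cv2.resize(f["pixels"][170:320,260:440,::-1],None,fx=4,fy=4))
t0=w2b(s["tcp_pos"][:2]);O=s["orientation"]
y=np.arctan2(O[1,1],O[0,1]); th0=90-np.degrees(y-yaw); print("th0",th0)
for th in range(60,104,4):
    a=np.radians(th);d=np.array([-np.cos(a),np.sin(a)]);n=np.array([np.sin(a),np.cos(a)])
    p=np.array([.03,-.173])+.049*d-.030*n
    print(th,round(th-th0,1),(O.T@np.array([*(B@(p-t0)),0])*1000).round(1))
E
python3 look.py 8
```

```text
t: 14.7
tcp_pos: [0.4743, -0.1777, 0.0677]
orientation: [[-0.326, 0.945, 0.0], [0.945, 0.326, -0.001], [-0.001, -0.0, -1.0]]
force: [-2.1, -1.5, 1.9]
gripper_width: 0.0004
[-0.01767818 -0.14234204] [ 0.47430075 -0.1776752   0.06765655] [-2.11055262 -1.52097547  1.87011122] [-0.13673414  0.2185995   0.0254191 ]
th0 64.07282799528632
60 -4.1 [-1.7 -3.9  0. ]
64 -0.1 [ 0.5 -0.6 -0. ]
68 3.9 [ 2.5  2.9 -0. ]
72 7.9 [ 4.3  6.5 -0. ]
76 11.9 [ 5.7 10.2 -0. ]
80 15.9 [ 6.9 14.1 -0. ]
84 19.9 [ 7.9 18.  -0. ]
88 23.9 [ 8.5 21.9 -0. ]
92 27.9 [ 8.9 25.9 -0. ]
96 31.9 [ 9.  29.9 -0. ]
100 35.9 [ 8.9 33.9 -0. ]
```

View pics/s8.png

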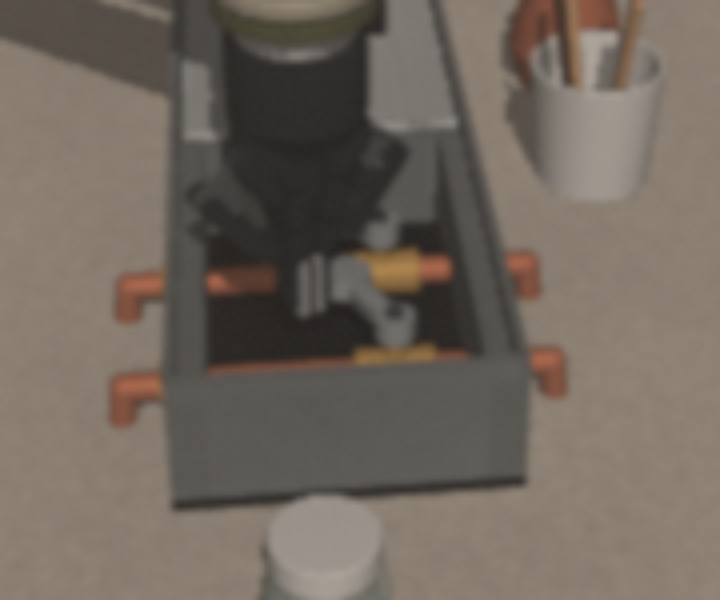

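View pics/t8.png

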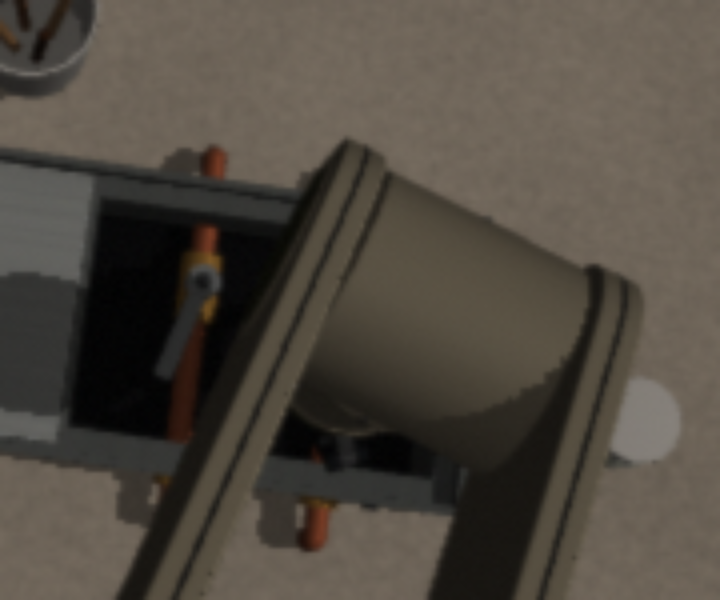

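The disc (350,275) in the side view is being pushed by the shut fingers (312,285), and the plain lever (190,325 in the top view) hasn't moved. I'll continue to the stop.

```bash
python3 -m creep '[[[0,0,4],[2.5,3,0],0],[[0,0,8],[4.5,6.5,0],0],[[0,0,12],[5.5,10,0],0],[[0,0,16],[7,14,0],0],[[0,0,18],[7.5,16,0],0],[[0,0,20],[8,18,0],0],[[0,0,22],[8,20,0],0],[[0,0,24],[8.5,22,0],0],[[0,0,24],[8.5,22,0],0]]'; python3 -m creep '[[[0,0,1],[0,1,0],0],[[0,0,2],[0,2,0],0],[[0,0,2],[0,3,0],0],[[0,0,2],[0,3,0],0]]'
python3 look.py 9
```

```text
t: 15.7
tcp_pos: [0.4919, -0.1624, 0.0672]
orientation: [[0.085, 0.996, -0.001], [0.996, -0.085, 0.0], [0.0, -0.001, -1.0]]
force: [-3.2, 0.5, 1.5]
gripper_width: 0.0
t: 16.1
tcp_pos: [0.4947, -0.1622, 0.0669]
orientation: [[0.121, 0.993, -0.001], [0.993, -0.121, 0.001], [0.001, -0.001, -1.0]]
force: [-4.1, 3.7, 1.3]
gripper_width: 0.0001
[ 0.00075073 -0.12454612] [ 0.49473952 -0.1622293   0.06689841] [-4.07682194  3.67447372  1.27622537] [0.50202902 0.564737   0.05708696]
th0 90.01702900333957
60 -30.0 [-21.  -21.2   0. ]
64 -26.0 [-17.6 -19.2   0. ]
68 -22.0 [-14.3 -16.9   0. ]
72 -18.0 [-11.1 -14.4   0. ]
76 -14.0 [ -8.2 -11.7   0. ]
80 -10.0 [-5.4 -8.8  0. ]
84 -6.0 [-2.9 -5.7  0. ]
88 -2.0 [-0.5 -2.4  0. ]
92 2.0 [1.6 1.  0. ]
96 6.0 [ 3.4  4.5 -0. ]
100 10.0 [ 5.   8.2 -0. ]
```

View pics/s9.png

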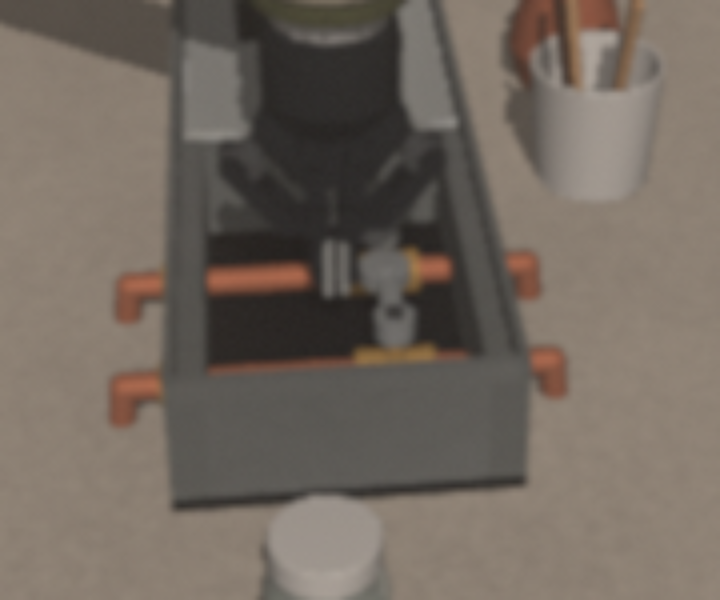

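```bash
python3 -m creep '[[[0,0,0],[0,1,0],0],[[0,0,0],[0,2,0],0],[[0,0,0],[0,3,0],0],[[0,0,0],[0,3,0],0]]'; python3 -m creep '[[[0,0,0],[0,1,0],0],[[0,0,0],[0,2,0],0],[[0,0,0],[0,2,0],0],[[0,0,0],[0,2,0],0]]'
```

```text
t: 16.6
tcp_pos: [0.4965, -0.1625, 0.0666]
orientation: [[0.121, 0.993, -0.004], [0.993, -0.121, 0.002], [0.001, -0.004, -1.0]]
force: [-10.0, 5.1, 6.0]
gripper_width: 0.0001
t: 17.0
tcp_pos: [0.497, -0.1625, 0.0663]
orientation: [[0.121, 0.993, -0.007], [0.993, -0.121, 0.002], [0.001, -0.007, -1.0]]
force: [-18.2, 4.9, 10.5]
gripper_width: 0.0002
```

```bash
python3 -m creep '[[[0,0,0],[0,1,0],0],[[0,0,0],[0,1.5,0],0],[[0,0,0],[0,1.5,0],0],[[0,0,0],[0,1.5,0],0]]'; python3 -m creep '[[[0,0,0],[0,-3,0],0],[[0,0,0],[0,-6,0],0],[[0,0,0],[0,-10,0],0],[[0,0,0],[0,-16,0],0],[[0,0,0],[0,-20,0],0],[[0,0,0],[0,-20,-10],0],[[0,0,0],[0,-20,-35],0],[[0,0,0],[0,-20,-65],0],[[0,0,0],[0,-20,-100],0],[[0,0,0],[0,-20,-140],0],[[0,0,0],[0,-50,-170],0],[[0,0,0],[0,-90,-180],0],[[0,0,0],[0,-130,-180],0],[[0,0,0],[0,-150,-180],0],[[0,0,0],[0,-150,-180],0]]'
python3 - <<'E'
from h import *; from station import r,grab_frame
s=r.get_state(); print(s["tcp_pos"],s["force"])
for n in("top","side"):
    f=grab_frame(n);W=cloud(f);z=W[...,2];b=w2b(W[...,:2])*1000
    cv2.imwrite(f"pics/{n}10.png",cv2.resize(f["pixels"][140:350,150:440,::-1],None,fx=2.6,fy=2.6))
    ch=(abs(b[...,0])<71)&(b[...,1]>-232)&(b[...,1]<-10)&(z>.046)&(z<.066)
    for y0 in(-173,-79):
        R=np.hypot(b[...,0]-30,b[...,1]-y0); m=ch&(R<68)&(R>22)
        if m.sum()<10: continue
        p=b[m]-[30,y0]; a=np.median(p,axis=0); print(n,y0,m.sum(),a.round(1),np.degrees(np.arctan2(a[1],-a[0])))
    m=(z>.1)&(z<.112)&(abs(b[...,0])<60)&(b[...,1]>60)&(b[...,1]<180); print("ridge",m.sum(),np.percentile(b[m][:,1],[2,50,98]))
E
```

```text
t: 17.4
tcp_pos: [0.4974, -0.1624, 0.0661]
orientation: [[0.121, 0.993, -0.01], [0.993, -0.121, 0.003], [0.002, -0.01, -1.0]]
force: [-23.8, 5.4, 15.6]
gripper_width: -0.0
t: 18.9
tcp_pos: [0.3515, -0.1454, 0.2486]
orientation: [[0.122, 0.993, 0.002], [0.993, -0.122, -0.002], [-0.001, 0.002, -1.0]]
force: [0.5, -0.2, 0.9]
gripper_width: 0.0002
[ 0.35146308 -0.14541747  0.24855904] [ 0.48317304 -0.16197009  0.85866894]
top -173 142 [-0.8 47.9] 89.03033402614193
top -79 218 [ -8.2 -36. ] -77.1316887655705
ridge 274 [113.35391942 120.79825639 128.72053257]
side -173 124 [-0.5 44.1] 89.34344944707436
side -79 235 [-14.4 -29.4] -63.87659525483742
ridge 158 [111.00869629 116.89056303 130.19593648]
```

View pics/top10.png

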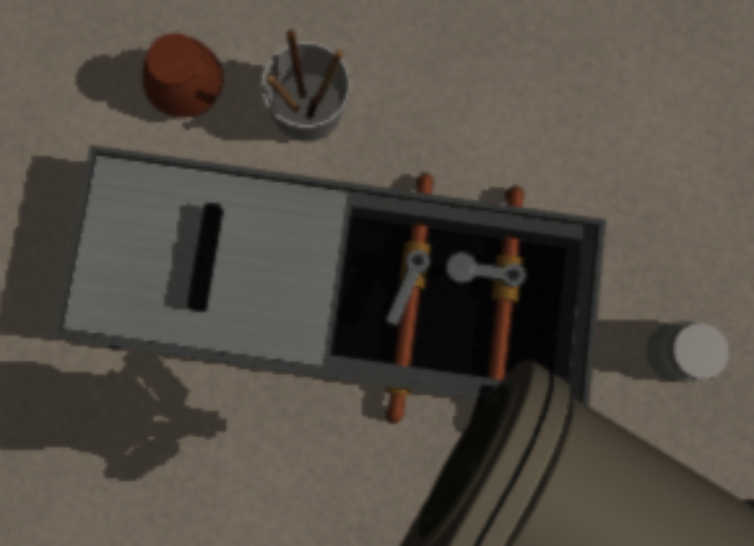

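View pics/side10.png

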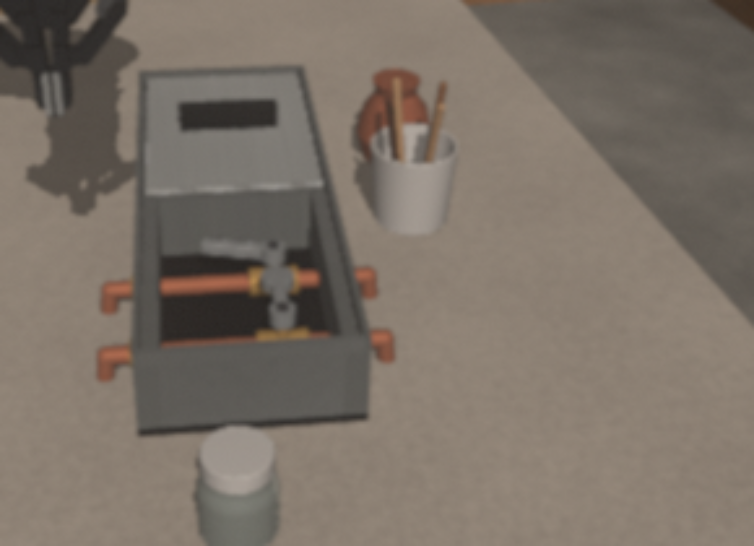

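```bash
python3 - <<'E'
from h import *; from station import r,grab_frame,ticket
g=grab_frame("top")
for f in(dict(np.load("t5.npz")),g):
    W=cloud(f);z=W[...,2];b=w2b(W[...,:2])*1000
    R=np.hypot(b[...,0]-30,b[...,1]+79); m=(z>.046)&(z<.066)&(R<68)&(R>22)&(b[...,1]>-80)&(b[...,0]<20)
    a=np.median(b[m]-[30,-79],axis=0); print(m.sum(),np.degrees(np.arctan2(a[1],-a[0])))
print(r.get_state()["qvel"].round(2)); ticket.close_job()
E
```

```text
86 15.481720408600928
86 15.288001817543643
[ 0.44  1.49 -0.48 -0.07 -0.05  0.  ]
the job is handed in; nothing more can be done
```

With the fingertips shut, I pushed the cover along its track by its ridge until it stopped. I then pushed the marked lever clockwise until it was shut against its stop. I backed the hand off, lifted it clear, and handed the job in shortly after t = 18.9 s.

- **Cover:** it stopped against the far end at about 30 N with no further motion. The ridge centre measured y ≈ +121 mm from the top camera and about +117 mm from the side camera. The side figure probably reads low because that camera mostly sees the ridge's near face. The expected value is +122 mm.
- **Marked lever:** it met its stop at about 24 N. Afterwards the cameras read 89.0° and 89.3°, which fits 90° within the calibration error.
- **Plain lever:** it is unchanged, at 15.5° before the lever push and 15.3° after. My first check of it gave nonsense angles because the marked disc was inside the search area, so I repeated it with the disc excluded.
- **Tub, vase and jar:** they look unmoved in the last pictures. I did not re-measure them.
- **Hand:** it was about 0.25 m up and touching nothing, with roughly 1 N or less on the wrist. The arm was still settling slightly at hand-in, at up to 1.5°/s.

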